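# Seat the relay-lens barrel in the sprung V-block and keep it pressed

## Task

Slide the round-based V-block across the bench, without lifting it off the table, until it stands centred in the yellow ring, leaving the lenses on the rack until that is done. Then take the lens barrel with the yellow band from the rack, lay it along the V, midway between the two ends, so that it bears on both sloping sides, and press it down until the sprung V has sunk about halfway (about 6 of its 12 mm). Finish while still holding it pressed down like that, and leave the blue-banded barrel and the other things on the bench where they are.

Things in the scene. Friction and masses are not known exactly. Their poses are not given: they have to be found in the camera images.
- base_center (a point): V-block: a loose steel disc base, 110 mm diameter, 18 mm high (about 0.75 kg with all it carries), with a blue sprung table and aluminium V supports on top. This point is the disc's centre, half-way up (9 mm above the table). Z is up, x runs along the V. The disc can be pushed by its rim; all above it lies inside the disc's outline seen from above.
- ring_center (a point): Yellow ring printed flat on the bench mat, 140 mm outside and 124 mm inside diameter, with a yellow dot in the middle; this point is its centre, on the table. Flat: nothing to bump into.
- v_seat (a point): Where the centre of a properly seated 36 mm barrel lies in the V: 70 mm above the table when the V is up; it sinks with the sprung V. X runs along the V, z is up. The V consists of two saddles, each 20 mm long, centred 37 mm either side of this point along x; the 54 mm between them are free for fingers.
- v_left: The 45 degree sloping faces on the left (+y of v_seat) of the V, on both saddles: one contact line. Their upper edges lie 3 mm below v_seat and 22 mm out to the side. Between the saddles the flat blue table (18 mm to either side of the middle) has its top 32 mm below v_seat. Origin on the V-block's axis at table height.
- v_right: The sloping faces on the right (-y of v_seat) of the V, on both saddles: the other contact line. The whole V also floats up to 5 mm sideways (along its y) against a soft centring spring of 0.12 N per mm, so that it centres itself under a barrel pressed into it. Origin on the V-block's axis at table height.
- cradle (a joint): How far the sprung V has sunk, in m: 0 is up, 0.012 is the bottom stop. The spring is preloaded: the weight of the lens alone does not sink it; further pressing sinks it 1 mm per N, so about 8 to 9 N of push on the lens gives 6 mm.
- lens: The lens barrel to be used: a smooth black cylinder of 36 mm diameter and 110 mm length (about 0.2 kg) with a yellow band round its middle and glass ends. Origin at its centre, on its axis; x runs along the cylinder (it may be rolled about x, so y and z point anywhere). It lies level in one of the two bays of the rack, centre 42 mm above the table.
- spare_center (a point): Centre of the second barrel, of the same size, black with a blue band, lying in the other bay of the rack. Leave it.
- rack: Fixed black storage rack, 105 x 225 mm, origin at the centre of its underside, z up. Its two bays lie at y = +55 mm and y = -55 mm in its frame; the barrels lie along its x. Each bay has two rubber saddles 18 mm long at x = -37 and +37 mm (upper edges 36 mm above the table); between them 56 mm are free, with the base plate's top 6 mm above the table.
- multimeter: Dark multimeter lying flat, 160 x 80 x 42 mm. Origin at its underside's centre. Bystander.
- circuit_board: Green circuit board, 110 x 150 mm, 16 mm high with its parts. Origin at its underside's centre. Bystander.
- cleaner: Pale blue bottle with yellow cap, 64 mm diameter, 170 mm tall, upright. Origin at its underside's centre. Bystander.
- spool: Metal solder spool, 56 mm diameter, 44 mm tall, upright. Origin at its underside's centre. Bystander.
- screwdriver: Screwdriver with red handle lying flat on the table beyond the rack, about 200 mm long. Origin on the table under its length. Bystander.
- screw_tray: Blue open tray with dividers, 120 x 90 x 30 mm. Origin at its underside's centre. Bystander.
Not all that is in view belongs to the job. Leave any orange look-alike of the part that bears base_center alone. What is shaped like the lens but pink is not meant.

How it is judged:
On the way:
1. the V-block stands centred in the yellow ring, at rest, with the lens still on the rack (horizontal distance between base_center and ring_center below 0.014 m and linear speed of vblock below 0.02 m/s and distance of lens from where it was at the start of the episode below 0.02 m), for 0.3 s.
At the end, for the whole second after the job is handed in: V-block within 18 mm of the ring's centre; the lens lies along the V (within 0.05 rad, within 12 mm of the middle, at most 3 mm high), pushes on each sloping side with over 2.5 N, the sprung V is sunk 3 to 9.5 mm, and the gripper is still pressing on the lens (horizontal distance between base_center and ring_center below 0.018 m and height (world z) of base_center below 0.014 m and value of joint cradle between 0.003 and 0.0095 m and contact force between lens and v_left above 2.5 N and contact force between lens and v_right above 2.5 N and contact force between lens and the fingers above 1.5 N and angle between the x axis of lens and the x axis of v_seat, either way round below 0.05 rad and x of lens in the frame of v_seat between -0.012 and 0.012 m and z of lens in the frame of v_seat below 0.003 m and linear speed of lens below 0.02 m/s); the arm keeps its last pose, push and grip.
It fails at once if the V-block is lifted off the table (height (world z) of base_center above 0.019 m).
It fails at once if the blue-banded barrel or another thing on the bench is moved (distance of spare_center from where it was at the start of the episode above 0.025 m or distance of any of multimeter, circuit_board, cleaner, spool, screwdriver, screw_tray from where it was at the start of the episode above 0.04 m).
It also fails if it takes over 58 s, if anything falls off the work surface, if the arm or the gripper's body presses on something with over 40 N, if the wrist force passes 120 N, or if a joint passes its speed limit or range.

## Robot

A 6-joint arm with a two-finger parallel gripper is mounted at the origin on the work surface. World frame = base frame: x ahead of the robot, y to its left, z up, the work surface at z = 0. Lengths are in m, angles in rad, forces in N, time in s.
With the tool pointing down it reaches from about 0.275 to 0.875 m from the base axis. Payload 12.5 kg.
Tool frame: the origin (TCP) lies midway between the tips of the shut fingers; the grasp point (between the pads) lies 19 mm behind it; z points along the fingers, y is the direction in which the jaws open and shut (so a half turn about z gives the same grasp; the last joint's range is limited). The gripper opens to 85 mm and grips with 20 to 120 N. Pads are 22 mm wide; open, the fingers measure 114 mm over their backs; the gripper's body (76 mm by 85 mm) begins 54 mm behind the grasp point. The pads swing forward as they close: fully open they stand 13 mm farther back than shut.
Start: joints at [-1.313, 0.351, 1.652, -0, 1.139, -0.085], TCP at [0.185, -0.518, 0.231] pointing down, gripper open.
Joint ranges: [-2.75, 2.75], [-0.79, 2.1], [0.01, 2.65], [-1.57, 4.71], [0.07, 3.14], [-2.87, 2.87]. Speed limits (rad/s): [2.22, 2.22, 2.79, 3.14, 3.14, 3.14].

## Interface

Orientations are given as a rotation vector (axis times angle).
In Python, from workcell import r, imaging, job gives the robot as it stands. The module is installed in compiled form; this text tells all that it offers.
- The arm moves only by the tool play_rows, never from a script. Its argument "rows" is a list of rows, each a list of 7 numbers: the shift along the tool's x, y, z as a fraction of full scale, then the turn, a rotation vector about the tool's x, y, z as a fraction of full scale, then the finger opening in mm, from 0 to 85.4. In form: [[tx, ty, tz, rx, ry, rz, jaw], ...]. A call has 1 to 20 rows; each row is the pose to reach, as a shift and turn from the pose commanded when the call began, along the tool's axes at that moment, turning the shorter way round; what a row does not reach only later rows make up. Full scale, the value 1, is 12 cm for a shift and 360 degrees for a turn. A row lasts 1/8 s, in which the tool goes at most 62.5 mm and 10.7 degrees, less where a joint would pass 70% of its speed; a pose out of reach is approached as far as the arm can. A call with a number of a shift or a turn outside -1 to 1 is refused whole. A call with a gripper value outside its range is refused whole. The fingers move at their own pace and stop on an object; the grip force is fixed at half the most. Time passes only in rows, so rows that repeat a pose let the fingers close. It gives the time, the measured TCP pose, the force and the opening at its end, in the units of the state.
- r.get_state(): the state, without advancing time (a new reading comes with each control period).
- imaging.read_camera(name): name is "scene" or "top" or "wrist"; returns a dict with "frame" (384x512x3 uint8, red, green, blue), "K" (3x3 intrinsics, pixels), "rvec" (rotation vector, rad) and "tvec" (3), from world to camera coordinates, as OpenCV has them; the wrist camera has in their place "hand_eye" (4x4, takes a point from camera to tool coordinates, whose origin is the TCP and whose axes are the flange's). Camera axes: x right, y down, z forward; pixel columns grow to the right and rows downward; lengths in m; the calibration is good to about 2 mm. A picture is of the moment at which its call begins: read the wrist's pose just before it. There is no depth.
- job.finish_job(): hands the job in, once; it reports no verdict.
The state is a dict: "clock": time; "joint_positions": joint angles; "qvel": joint speeds; "joint_efforts": joint torques, N m; "position": TCP position; "orientation": TCP orientation; "ft_force": force on the tool from outside, world axes, zero at the start; "ft_torque": the same for the moment, N m; "opening": opening from 0.0 (shut) to 1.0 (fully open).
Only numpy, scipy, OpenCV 4.12 (cv2) and the standard library are available. Lean on these libraries where they do the work, as an engineer would, in place of code of your own. Each camera call takes 0.05 s, during which the arm holds its last target. There are 200 camera calls.

## Working session

There is one attempt and no reset: what is moved stays moved. The work goes in short steps, Python scripts to look and compute and a tool call to move; the robot and the scene stay as the last step left them, time stands still between calls to the robot, and variables do not carry over. Pictures are saved under pics/ and viewed, about 8 in all and at most 12, crops included, and the job is handed in when it is done.

Besides the shell and the picture viewer there is one more tool, called after "Request:" as name(argument=value, ...), one argument or row to a line, values as JSON. play_rows: Moves the arm, as the interface text tells. Shift numbers are shares of 12 cm and turn numbers shares of 360 degrees, none past 1 either way. Its arguments: {"type":"object","properties":{"rows":{"type":"array","items":{"type":"array","items":{"type":"number"}}}},"required":["rows"]}

```bash
mkdir -p pics; cat > h.py <<'E'
import numpy as np, cv2
from workcell import r, imaging, job
R=lambda v: cv2.Rodrigues(np.array(v,float))[0]
def cam(name):
    s=r.get_state(); c=imaging.read_camera(name); K=np.array(c["K"],float)
    if name=="wrist":
        T=np.array(c["hand_eye"]); Rt=R(s["orientation"])
        Rw=Rt@T[:3,:3]; o=Rt@T[:3,3]+np.array(s["position"])
    else:
        Rc=R(c["rvec"]); Rw=Rc.T; o=-Rc.T@np.array(c["tvec"],float).ravel()
    return c["frame"],K,Rw,o
def pt(K,Rw,o,u,v,z):
    d=Rw@np.linalg.inv(K)@np.array([u,v,1.]); return o+d*(z-o[2])/d[2]
def pix(K,Rw,o,p):
    q=K@(Rw.T@(np.array(p)-o)); return q[:2]/q[2]
def save(f,name,crop=None,s=1):
    if crop: x0,y0,x1,y1=crop; f=f[y0:y1,x0:x1]
    cv2.imwrite("pics/"+name,cv2.resize(f[:,:,::-1],None,fx=s,fy=s,interpolation=cv2.INTER_CUBIC))
E
python3 - <<'E'
from h import *
import pickle
D={}
for n in("top","scene"):
    D[n]=cam(n); save(D[n][0],n+"0.png",s=1.5)
    print(n,D[n][3].round(3))
pickle.dump(D,open("d.pkl","wb"))
print(r.get_state())
E
```

```text
top [0.481 0.107 1.337]
scene [1.139 0.443 1.047]
{'clock': 0.1, 'joint_positions': array([-1.31256046e+00,  3.51181103e-01,  1.65234339e+00, -1.49603941e-05,
        1.13911654e+00, -8.46214856e-02]), 'qvel': array([ 0.00031488, -0.00094674, -0.00174605, -0.00029211,  0.00045049,
       -0.00043352]), 'joint_efforts': array([-1.15970779e-04, -5.06835043e+01, -2.91876554e+01, -1.08465435e-04,
        2.62936788e-03, -1.35100311e-05]), 'position': array([ 0.18483273, -0.5176994 ,  0.2308193 ]), 'orientation': array([-3.09451372e+00, -5.35756830e-01,  1.63976826e-04]), 'ft_force': array([ 0.79338527, -0.78335319,  0.39340644]), 'ft_torque': array([ 0.00873596, -0.00569545, -0.00447347]), 'opening': 0.9961859871277956}
```

View pics/top0.png

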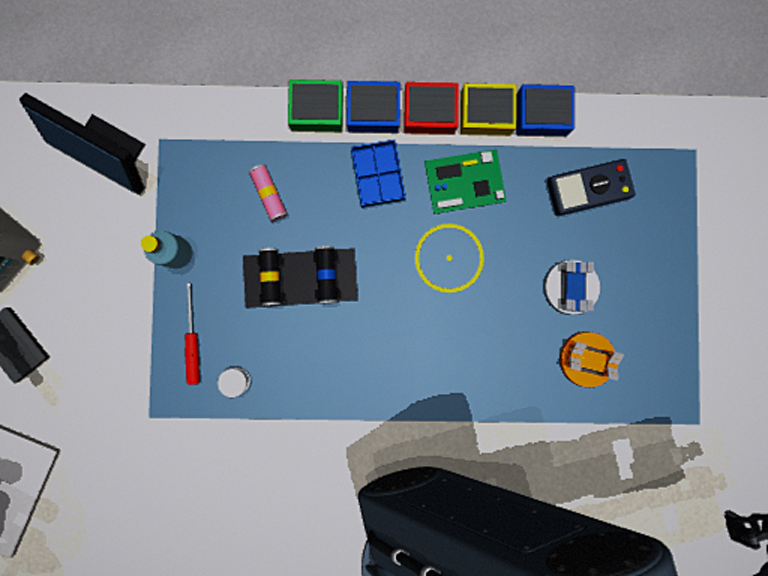

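View pics/scene0.png

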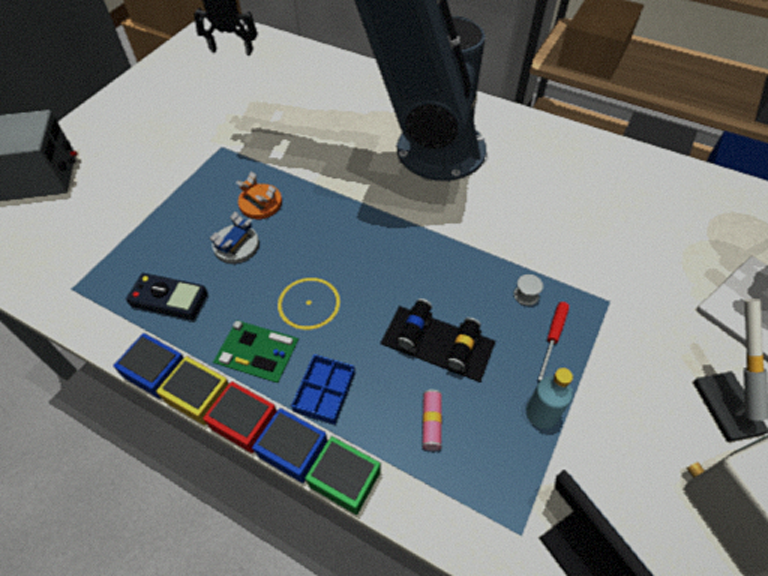

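Candidates (pixels in the 768-wide top view):
- V-block: white/steel disc with blue table at (573,287). The orange look-alike is at (590,360), so not that one.
- Lens: black with yellow band at (269,276). The blue-banded one is at (327,275) and the pink one at (267,192).
- Ring: centre at (449,258).

I'll check the choice in one close crop.

```bash
python3 - <<'E'
from h import *
import pickle
D=pickle.load(open("d.pkl","rb")); f,K,Rw,o=D["top"]
a=f[165:215,355:410]; b=f[160:210,158:242]
A=cv2.resize(a,None,fx=7,fy=7,interpolation=3)
B=cv2.resize(b,(int(84*4.5),350),interpolation=3)
B=cv2.resize(b,(420,250),interpolation=3); B=np.vstack([B,np.zeros((100,420,3),np.uint8)])
cv2.imwrite("pics/c1.png",np.hstack([A[:, :370],B])[:,:,::-1])
h=cv2.cvtColor(f,cv2.COLOR_RGB2HSV)
y=cv2.inRange(h,(22,90,90),(38,255,255))
n,l,s,c=cv2.connectedComponentsWithStats(y)
for i in range(1,n):
    if s[i,4]>3: print(s[i],c[i].round(1),pt(K,Rw,o,*c[i],0).round(4), pt(K,Rw,o,*c[i],.06).round(4))
E
```

```text
[309  55  36  31 342] [325.6  70.8] [ 0.9204 -0.1232  0.    ] [ 0.9007 -0.1129  0.06  ]
[308 107  10   4  28] [312.5 108.2] [ 0.803  -0.0835  0.    ] [ 0.7885 -0.075   0.06  ]
[173 124  10   8  50] [177.5 127.1] [0.7372 0.3274 0.    ] [0.7257 0.3175 0.06  ]
[415 124   4   4  15] [416.6 125.6] [ 0.7549 -0.4042  0.    ] [ 0.7426 -0.3813  0.06  ]
[277 149  46  46 365] [299.3 171.7] [ 0.6072 -0.0447  0.    ] [ 0.6015 -0.0379  0.06  ]
[ 94 157  11  11  99] [ 98.8 161.9] [0.6268 0.5615 0.    ] [0.6203 0.5411 0.06  ]
[ 19 171   3   2   4] [ 20.  171.8] [0.5934 0.7958 0.    ] [0.5883 0.7649 0.06  ]
[298 170   4   4  14] [299.3 171.5] [ 0.6077 -0.0447  0.    ] [ 0.602  -0.0378  0.06  ]
[175 181   9   7  58] [178.9 183.7] [0.5647 0.3191 0.    ] [0.561  0.3096 0.06  ]
```

View pics/c1.png

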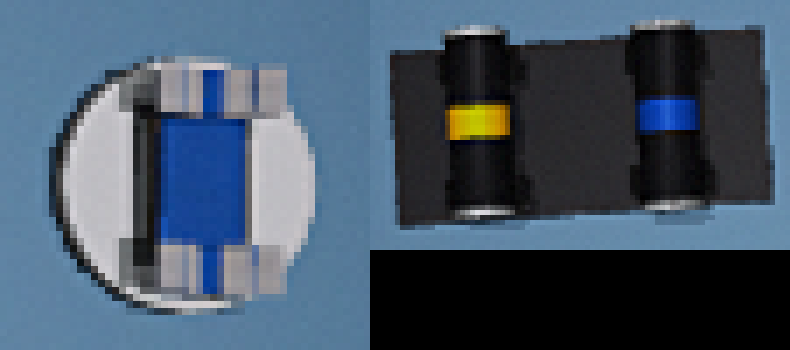

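```bash
cat >> h.py <<'E'
def Rdown(psi): # tool x at world angle psi (deg), pointing down
    c,s=np.cos(np.radians(psi)),np.sin(np.radians(psi)); return np.array([[c,s,0],[s,-c,0],[0,0,-1.]])
def row(p,psi=None,base=None):
    """row numbers to reach p with tool-x heading psi from measured pose"""
    s=r.get_state() if base is None else base
    Rt=R(s["orientation"]); d=Rt.T@(np.array(p)-s["position"])/.12
    t=np.zeros(3)
    if psi is not None:
        c=[cv2.Rodrigues(Rt.T@Rdown(a))[0].ravel() for a in(psi,psi+180)]
        t=min(c,key=np.linalg.norm)/(2*np.pi)
    return np.r_[d,t].round(4)
def psi(): 
    x=R(r.get_state()["orientation"])[:,0]; return np.degrees(np.arctan2(x[1],x[0]))
E
python3 - <<'E'
from h import *
import pickle
f,K,Rw,o=pickle.load(open("d.pkl","rb"))["top"]
q=pt(K,Rw,o,382,191.5,.018); ring=np.array([.6074,-.0447,0])
d=(ring-q)[:2]; L=np.linalg.norm(d); u=d/L; a=np.degrees(np.arctan2(u[1],u[0]))
print("disc",q,"d",d,L,"heading",a,"psi now",psi())
for back in(.09,):
    p=np.r_[q[:2]-u*back,.12]; print(p,row(p,a)); print(np.linalg.norm(row(p,a)[3:])*360)
E
```

```text
disc [ 0.54975937 -0.29152827  0.018     ] d [0.05764063 0.24682827] 0.25346920842768134 heading 76.85555050090083 psi now 19.64463616413217
[ 0.52929275 -0.37917026  0.12      ] [ 3.0915e+00 -1.2120e-01  9.2390e-01 -1.0000e-04 -1.0000e-04 -1.5890e-01]
57.20402265575386
```

Request:
play_rows(
  rows=[
    [0.5,-0.02,0,0,0,0,55],
    [1,-0.04,0,0,0,0,55],
  ],
)

```text
clock: 0.35
position: [0.2972, -0.4726, 0.231]
orientation: [-3.096, -0.533, 0.0]
ft_force: [0.5, -0.9, 0.5]
opening: 0.644
```

Request:
play_rows(
  rows=[
    [0.5,-0.02,0.1,0,0,0,55],
    [1,-0.04,0.2,0,0,0,55],
  ],
)

```text
clock: 0.6
position: [0.4093, -0.4273, 0.2069]
orientation: [3.096, 0.536, -0.0]
ft_force: [0.8, -0.7, -0.4]
opening: 0.641
```

Request:
play_rows(
  rows=[
    [0.5,-0.02,0.1,0,0,-0.03,55],
    [1,-0.04,0.2,0,0,-0.055,55],
    [1,-0.04,0.2,0,0,-0.08,55],
    [1,-0.04,0.2,0,0,-0.11,55],
    [1,-0.04,0.2,0,0,-0.135,55],
    [1,-0.04,0.2,0,0,-0.159,55],
    [1,-0.04,0.2,0,0,-0.159,55],
    [1,-0.04,0.2,0,0,-0.159,55],
  ],
)

```text
clock: 1.6
position: [0.519, -0.3833, 0.1831]
orientation: [-2.464, -1.949, 0.0]
ft_force: [0.2, -0.2, 0.3]
opening: 0.646
```

```bash
python3 - <<'E'
from h import *
u=np.array([np.cos(np.radians(76.86)),np.sin(np.radians(76.86))]); q=np.array([.5498,-.2915])
p=np.r_[q-u*.09,.10]; print(r.get_state()["position"],psi(),p,row(p,76.86))
f,K,Rw,o=cam("wrist"); save(f,"w1.png",s=1.3)
E
```

```text
[ 0.51903048 -0.3833408   0.18307434] 76.6947178820135 [ 0.52934019 -0.37914357  0.1       ] [ 5.370e-02  7.580e-02  6.923e-01 -1.000e-04 -0.000e+00 -5.000e-04]
```

View pics/w1.png

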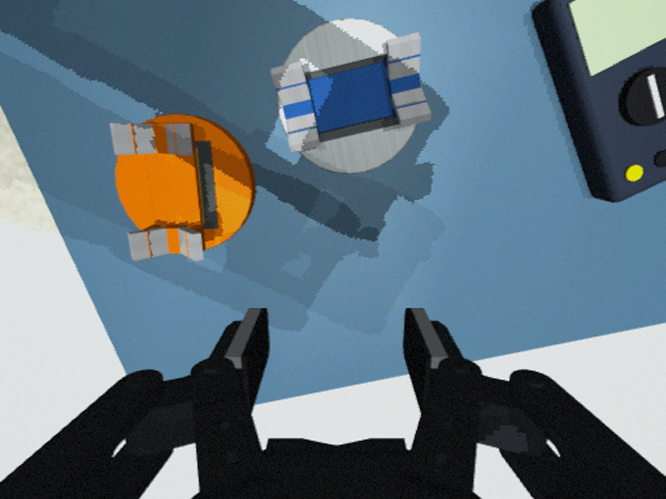

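Request:
play_rows(
  rows=[
    [0.05,0.076,0.4,0,0,0,55],
    [0.05,0.076,0.8,0,0,0,55],
    [0.05,0.076,1,0,0,0,55],
    [0.05,0.076,1,0,0,0,55],
  ],
)

```text
clock: 2.15
position: [0.5285, -0.379, 0.0615]
orientation: [-2.459, -1.949, 0.001]
ft_force: [0.4, 0.0, 0.6]
opening: 0.643
```

```bash
python3 - <<'E'
from h import *
f,K,Rw,o=cam("wrist"); save(f,"w2.png",s=1.3)
# check with top cam: disc visible?
f,K,Rw,o=cam("top"); cv2.imwrite("pics/t2.png",f[:,:,::-1])
print(r.get_state()["position"],psi())
E
```

```text
[ 0.5297938  -0.38002478  0.06434533] 76.83060789203739
```

View pics/w2.png

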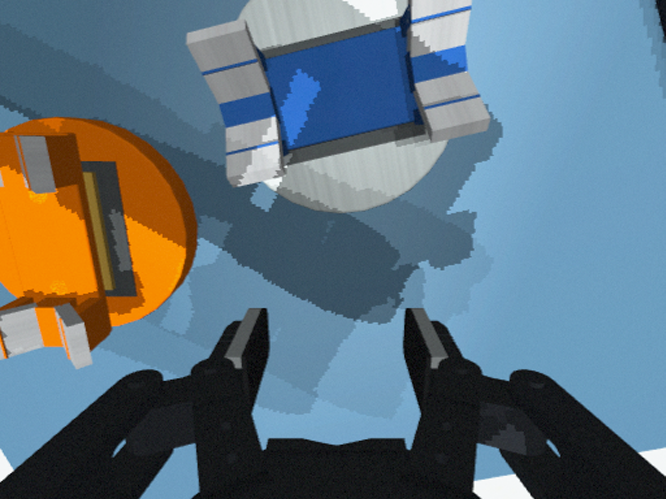

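Request:
play_rows(
  rows=[
    [0,0,0.25,0,0,0,55],
    [0,0,0.48,0,0,0,55],
    [0,0,0.48,0,0,0,55],
    [0.12,0,0.48,0,0,0,55],
    [0.2,0,0.48,0,0,0,55],
    [0.25,0,0.48,0,0,0,55],
    [0.3,0,0.48,0,0,0,55],
    [0.36,0,0.48,0,0,0,55],
    [0.43,0,0.48,0,0,0,55],
    [0.5,0,0.48,0,0,0,55],
    [0.57,0,0.48,0,0,0,55],
    [0.65,0,0.48,0,0,0,55],
    [0.73,0,0.48,0,0,0,55],
    [0.81,0,0.48,0,0,0,55],
    [0.9,0,0.48,0,0,0,55],
    [0.95,0,0.48,0,0,0,55],
    [0.98,0,0.48,0,0,0,55],
    [1,0,0.48,0,0,0,55],
  ],
)

```text
clock: 4.5
position: [0.5569, -0.2635, 0.0062]
orientation: [2.459, 1.952, -0.0]
ft_force: [-0.3, -6.7, 2.7]
opening: 0.648
```

```bash
python3 - <<'E'
from h import *
f,K,Rw,o=cam("wrist"); a=cv2.resize(f,None,fx=.75,fy=.75)
f,K,Rw,o=cam("top"); b=cv2.resize(f[140:230,270:410],(400,257),interpolation=3); 
b=np.vstack([b,np.zeros((31,400,3),np.uint8)])
save(np.hstack([a,b]),"w3.png")
s=r.get_state();print(s["position"],psi(),s["ft_force"])
E
```

```text
[ 0.55691889 -0.26331774  0.0061719 ] 76.88663380617523 [-0.45068473 -3.59720551  2.52706686]
```

View pics/w3.png

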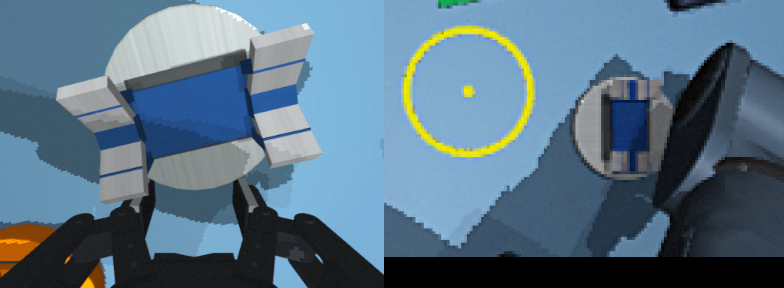

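```bash
python3 - <<'E'
from h import *
f,K,Rw,o=cam("top")
q=pt(K,Rw,o,354.8,184.8,.018); print(q)
p=np.array(r.get_state()["position"]); x=R(r.get_state()["orientation"])[:,0]; y=R(r.get_state()["orientation"])[:,1]
print("offset in tool",(q-p)@x,(q-p)@y)
ring=np.array([.6074,-.0447,0.006]); print((ring-p)@x,(ring-p)@y)
E
```

```text
[ 0.56861322 -0.20964037  0.018     ]
offset in tool 0.05489436960259778 -0.000763694538009839
0.2243430345490516 -0.00044021266353839154
```

Request:
play_rows(
  rows=[
    [0.03,0,0,0,0,0,55],
    [0.08,0,0,0,0,0,55],
    [0.15,0,0,0,0,0,55],
    [0.22,0,0,0,0,0,55],
    [0.3,0,0,0,0,0,55],
    [0.38,0,0,0,0,0,55],
    [0.46,0,0,0,0,0,55],
    [0.54,0,0,0,0,0,55],
    [0.62,0,0,0,0,0,55],
    [0.7,0,0,0,0,0,55],
    [0.78,0,0,0,0,0,55],
    [0.86,0,0,0,0,0,55],
    [0.92,0,0,0,0,0,55],
    [0.97,0,0,0,0,0,55],
    [1,0,0,0,0,0,55],
  ],
)

```text
clock: 6.52
position: [0.584, -0.1463, 0.006]
orientation: [2.46, 1.953, -0.0]
ft_force: [-1.7, -6.9, 3.1]
opening: 0.643
```

Request:
play_rows(
  rows=[
    [0.03,0,0,0,0,0,55],
    [0.08,0,0,0,0,0,55],
    [0.14,0,0,0,0,0,55],
    [0.2,0,0,0,0,0,55],
    [0.25,0,0,0,0,0,55],
    [0.29,0,0,0,0,0,55],
    [0.32,0,0,0,0,0,55],
    [0.32,0,0,0,0,0,55],
  ],
)

```text
clock: 7.52
position: [0.5927, -0.1087, 0.006]
orientation: [2.46, 1.953, 0.0]
ft_force: [-0.6, -4.8, 4.1]
opening: 0.643
```

```bash
python3 - <<'E'
from h import *
f,K,Rw,o=cam("top"); save(f,"t4.png",(250,140,350,215),7)
s=r.get_state();print(s["position"],psi(),s["ft_force"])
E
```

```text
[ 0.59266358 -0.10870749  0.00598403] 76.87860317925481 [-1.87896339 -4.23305862  3.12456599]
```

View pics/t4.png

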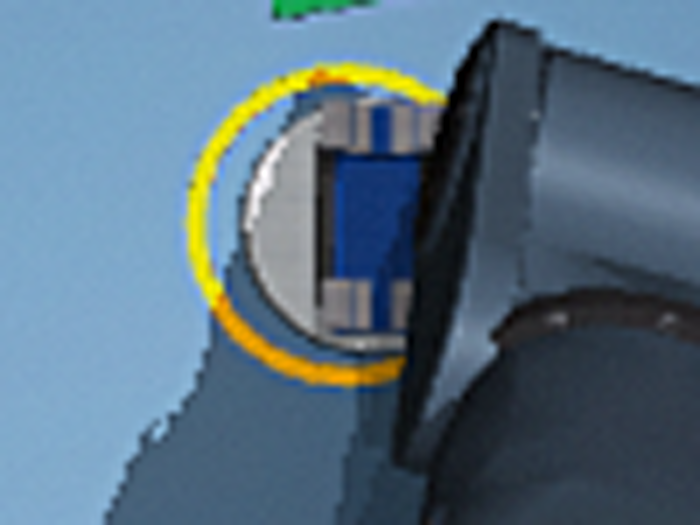

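```bash
python3 - <<'E'
from h import *
f,K,Rw,o=cam("top")
ring=np.array([.6074,-.0447,0.0]); 
print(pt(K,Rw,o,303.5,172,.018)-ring, pix(K,Rw,o,ring+[0,.055,.018]),pix(K,Rw,o,ring+[0.055,0,.018]),pix(K,Rw,o,ring+[-.055,0,.018]))
E
```

```text
[-0.00275333 -0.01056939  0.018     ] [281.65456078 170.73362616] [300.14488746 152.79033371] [299.82896738 189.35605537]
```

Request:
play_rows(
  rows=[
    [0.03,0,0,0,0,0,55],
    [0.06,0,0,0,0,0,55],
    [0.085,0,0,0,0,0,55],
    [0.085,0,0,0,0,0,55],
    [0.085,0,0,0,0,0,55],
    [-0.1,0,0,0,0,0,55],
    [-0.4,0,0,0,0,0,55],
    [-0.5,0,-0.4,0,0,0,55],
    [-0.6,0,-0.8,0,0,0,55],
    [-0.6,0,-1,0,0,0,55],
    [-0.6,0,-1,0,0,0,55],
  ],
)

```text
clock: 9.0
position: [0.5765, -0.1797, 0.127]
orientation: [2.46, 1.951, 0.002]
ft_force: [0.2, 1.0, 0.0]
opening: 0.642
```

Request:
play_rows(
  rows=[
    [-0.3,0,-0.4,0,0,0,75],
    [-0.6,0,-0.7,0,0,0,75],
    [-0.6,0,-0.7,0,0,0,75],
  ],
)

```text
clock: 9.38
position: [0.5597, -0.2512, 0.2106]
orientation: [2.461, 1.949, 0.002]
ft_force: [0.6, -0.5, -1.9]
opening: 0.88
```

```bash
python3 - <<'E'
from h import *
f,K,Rw,o=cam("top"); g=f[140:215,262:346]; b=f[160:210,158:242]
save(np.vstack([g,b]),"t5.png",s=4.7)
s=r.get_state();print(s["position"],psi(),s["ft_force"])
E
```

```text
[ 0.55926925 -0.24956652  0.20869515] 76.78586286169228 [-0.22010126  0.8821013  -0.62935053]
```

View pics/t5.png

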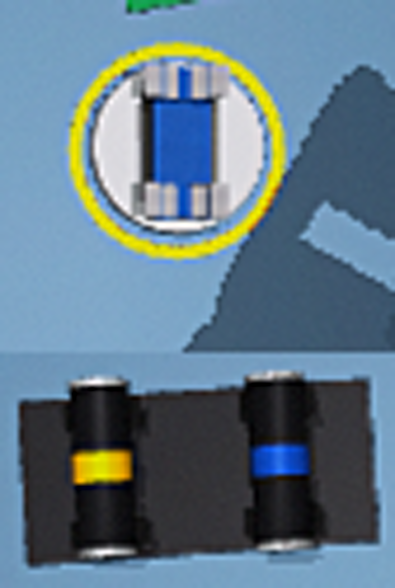

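```bash
python3 - <<'E'
from h import *
f,K,Rw,o=cam("top")
P=lambda x,y:(158+x/4.7,160+(y-353)/4.7)
a=pt(K,Rw,o,*P(100,385),.042); b=pt(K,Rw,o,*P(107,553),.042); c=pt(K,Rw,o,178.9,183.7,.052)
d=a-b; h=np.degrees(np.arctan2(d[1],d[0])); print(a,b,"mid",(a+b)/2,"band",c,"len",np.linalg.norm(d),"heading",h)
Q=lambda x,y:(262+x/4.7,140+y/4.7)
u=pt(K,Rw,o,*Q(182,80),.06); v=pt(K,Rw,o,*Q(180,200),.06); d=u-v; print("V",(u+v)/2,np.degrees(np.arctan2(d[1],d[0])))
print(row([.561,.312,.21],h), r.get_state()["joint_positions"])
E
```

```text
[0.61180516 0.31244005 0.042     ] [0.50721752 0.30552211 0.042     ] mid [0.55951134 0.30898108 0.042     ] band [0.56158199 0.31072935 0.052     ] len 0.10481617466555625 heading 3.784307760588611
V [ 0.60707748 -0.04134925  0.06      ] -0.4627082964979514
[ 4.5523e+00 -1.0482e+00 -1.1300e-02 -4.0000e-04  1.0000e-04  2.0290e-01] [-4.94586104e-01  4.87263329e-01  1.50601061e+00  4.04244963e-04
  1.15097056e+00 -2.65039409e-01]
```

Request:
play_rows(
  rows=[
    [0.4,0,0,0,0,0.026,80],
    [0.8,0,0,0,0,0.053,80],
    [1,-0.2,0,0,0,0.08,80],
    [1,-0.2,0,0,0,0.107,80],
    [1,-0.2,0,0,0,0.134,80],
    [1,-0.2,0,0,0,0.16,80],
    [1,-0.2,0,0,0,0.185,80],
    [1,-0.2,0,0,0,0.203,80],
    [1,-0.2,0,0,0,0.203,80],
  ],
)

```text
clock: 10.6
position: [0.563, -0.1254, 0.2077]
orientation: [-3.138, -0.107, 0.005]
ft_force: [0.5, -0.3, -0.1]
opening: 0.939
```

```bash
python3 - <<'E'
from h import *
print(r.get_state()["position"],psi(),row([.56,.3095,.16],3.8))
E
```

```text
[ 0.56303383 -0.125394    0.20773531] 3.905678961257327 [ 2.2280e-01 -3.6169e+00  4.0210e-01 -2.0000e-04  5.0000e-04  3.0000e-04]
```

Request:
play_rows(
  rows=[
    [0.03,-0.5,0,0,0,0,80],
    [0.06,-1,0,0,0,0,80],
  ],
)

```text
clock: 10.85
position: [0.5623, -0.0046, 0.2085]
orientation: [-3.139, -0.108, 0.003]
ft_force: [0.6, 0.2, -0.6]
opening: 0.937
```

Request:
play_rows(
  rows=[
    [0.03,-0.5,0,0,0,0,80],
    [0.06,-1,0,0,0,0,80],
  ],
)

```text
clock: 11.1
position: [0.5613, 0.1163, 0.2086]
orientation: [3.14, 0.11, -0.003]
ft_force: [1.3, -0.3, 0.9]
opening: 0.939
```

Request:
play_rows(
  rows=[
    [0.03,-0.5,0,0,0,0,80],
    [0.06,-1,0,0,0,0,80],
  ],
)

```text
clock: 11.35
position: [0.5604, 0.2365, 0.2085]
orientation: [3.139, 0.11, -0.003]
ft_force: [0.4, -1.1, -0.3]
opening: 0.941
```

Request:
play_rows(
  rows=[
    [0.02,-0.3,0.2,0,0,0,80],
    [0.04,-0.6,0.4,0,0,0,80],
    [0.04,-0.61,0.4,0,0,0,80],
    [0.04,-0.61,0.4,0,0,0,80],
  ],
)

```text
clock: 11.85
position: [0.5611, 0.3074, 0.1614]
orientation: [3.139, 0.107, -0.001]
ft_force: [0.7, -0.7, 0.2]
opening: 0.938
```

```bash
python3 - <<'E'
from h import *
f,K,Rw,o=cam("wrist"); save(f,"w6.png",s=1.3)
import pickle; pickle.dump((f,K,Rw,o),open("w6.pkl","wb"))
print(r.get_state()["position"],psi(),row([.56,.3095,.023],3.8))
E
```

```text
[0.56143793 0.30700098 0.16190667] 3.8545006953355903 [-1.0700e-02 -2.1700e-02  1.1576e+00  0.0000e+00 -0.0000e+00  2.0000e-04]
```

View pics/w6.png

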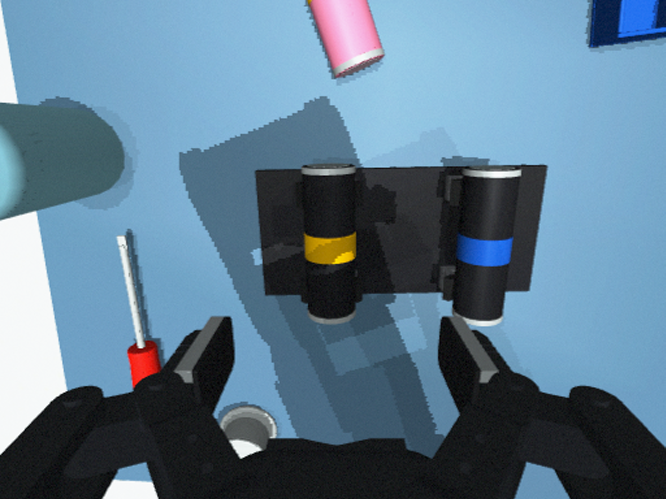

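The wrist view shows the yellow-banded barrel upright in the picture, centred near (330,250), with the blue one at (484,250). The pads straddle the yellow barrel's column.

```bash
python3 - <<'E'
from h import *
import pickle; f,K,Rw,o=pickle.load(open("w6.pkl","rb"))
a=pt(K,Rw,o,328.5/1.3,172/1.3,.042);b=pt(K,Rw,o,330.5/1.3,318/1.3,.042); c=pt(K,Rw,o,330/1.3,250/1.3,.055)
d=a-b;h=np.degrees(np.arctan2(d[1],d[0]));print(a,b,(a+b)/2,c,h,np.linalg.norm(d)); m=(a+b)/2
print(row([m[0],m[1],.023],h))
E
```

```text
[0.61121691 0.31630785 0.042     ] [0.50201984 0.30783773 0.042     ] [0.55661837 0.31207279 0.042     ] [0.56027045 0.3118147  0.055     ] 4.435397113746988 0.10952507852440706
[-0.0374 -0.045   1.1575  0.     -0.     -0.0016]
```

Request:
play_rows(
  rows=[
    [-0.02,-0.043,0.3,0,0,-0.0015,80],
    [-0.02,-0.043,0.6,0,0,-0.0015,80],
    [-0.02,-0.043,0.8,0,0,-0.0015,80],
    [-0.02,-0.043,0.95,0,0,-0.0015,80],
    [-0.02,-0.043,1,0,0,-0.0015,80],
    [-0.02,-0.043,1,0,0,-0.0015,80],
  ],
)

```text
clock: 12.65
position: [0.559, 0.3125, 0.0422]
orientation: [-3.139, -0.119, -0.001]
ft_force: [-0.1, 0.5, 0.1]
opening: 0.934
```

Request:
play_rows(
  rows=[
    [0,0,0.08,0,0,0,80],
    [0,0,0.15,0,0,0,80],
    [0,0,0.15,0,0,0,80],
    [0,0,0.15,0,0,0,60],
    [0,0,0.15,0,0,0,45],
    [0,0,0.15,0,0,0,38],
    [0,0,0.15,0,0,0,30],
    [0,0,0.15,0,0,0,25],
    [0,0,0.15,0,0,0,25],
    [0,0,0.15,0,0,0,25],
    [0,0,0.15,0,0,0,25],
  ],
)

```text
clock: 14.02
position: [0.5588, 0.3116, 0.0243]
orientation: [3.138, 0.12, -0.0]
ft_force: [-1.4, -8.6, 7.0]
opening: 0.401
```

Request:
play_rows(
  rows=[
    [0,0,-0.1,0,0,0,25],
    [0,0,-0.3,0,0,0,25],
    [0,0,-0.6,0,0,0,25],
    [0,0,-0.9,0,0,0,25],
    [0,0,-1,0,0,0,25],
    [0,0,-1,0,0,0,25],
  ],
)

```text
clock: 14.78
position: [0.5586, 0.3127, 0.1438]
orientation: [-3.139, -0.119, -0.001]
ft_force: [0.2, -0.5, -2.4]
opening: 0.401
```

```bash
python3 - <<'E'
from h import *
s=r.get_state();print(s["position"],psi(),s["ft_force"],s["opening"],row([.606,-.042,.145],-.5))
E
```

```text
[0.55860566 0.31268913 0.14383352] 4.348610784628279 [ 0.21991838 -0.46555291 -2.42119939] 0.4006237836747483 [ 1.6970e-01  2.9772e+00 -1.0600e-02 -1.0000e-04 -1.0000e-04  1.3500e-02]
```

Request:
play_rows(
  rows=[
    [-0.1,0.2,0,0,0,0,25],
    [-0.15,0.6,0,0,0,0,25],
    [-0.2,1,0,0,0,0,25],
  ],
)

```text
clock: 15.15
position: [0.5426, 0.1898, 0.1418]
orientation: [3.139, 0.12, -0.004]
ft_force: [0.3, 0.6, -2.3]
opening: 0.403
```

Request:
play_rows(
  rows=[
    [-0.1,0.4,0,0,0,0.0135,25],
    [-0.15,0.8,0,0,0,0.0135,25],
    [-0.2,1,0,0,0,0.0135,25],
  ],
)

```text
clock: 15.52
position: [0.5279, 0.0675, 0.1421]
orientation: [3.141, -0.017, -0.004]
ft_force: [0.5, 1.1, -1.4]
opening: 0.401
```

Request:
play_rows(
  rows=[
    [-0.05,0.4,0,0,0,0,25],
    [-0.1,0.7,0,0,0,0,25],
    [-0.1,0.9,0,0,0,0,25],
    [-0.1,0.97,0,0,0,0,25],
    [-0.1,0.97,0,0,0,0,25],
  ],
)

```text
clock: 16.15
position: [0.5155, -0.0465, 0.1429]
orientation: [-3.141, 0.015, 0.002]
ft_force: [0.3, -0.5, -1.9]
opening: 0.399
```

```bash
python3 - <<'E'
from h import *
f,K,Rw,o=cam("wrist"); save(f,"w7.png",s=1.3)
import pickle; pickle.dump((f,K,Rw,o),open("w7.pkl","wb"))
print(r.get_state()["position"],psi(),row([.606,-.042,.145],-.5))
E
```

```text
[ 0.51561351 -0.04605195  0.14310082] -0.5123400676197654 [ 7.529e-01 -4.050e-02 -1.660e-02 -1.000e-04  2.000e-04 -0.000e+00]
```

View pics/w7.png

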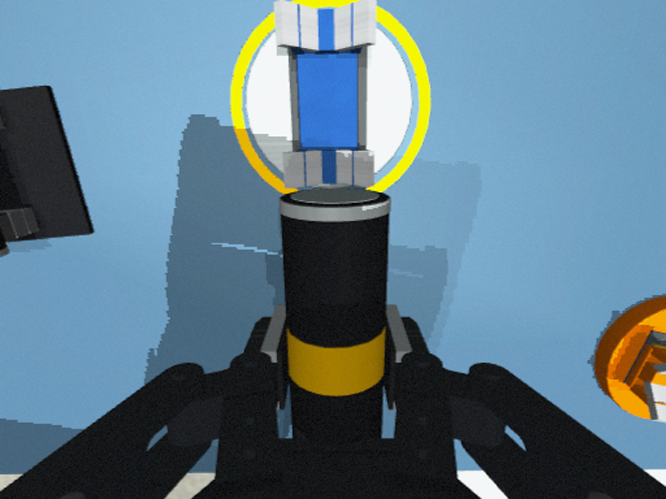

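```bash
python3 - <<'E'
from h import *
import pickle; f,K,Rw,o=pickle.load(open("w7.pkl","rb"))
P=lambda u,v,z:pt(K,Rw,o,u/1.3,v/1.3,z)
H=lambda a,b:np.degrees(np.arctan2(*(a-b)[[1,0]]))
print("cam",o)
a,b=P(328.8,58,.038),P(328.8,145,.038); print("table",a,b,H(a,b))
a,b=P(326.5,45,.038),P(329.5,155,.0385); print("stripe",a,b,H(a,b))
a,b=P(333.5,210,.161),P(335.5,365,.161); print("lens",a,b,H(a,b))
a,b=P(335,345,.178),P(335.5,205,.161); print("band front/back",P(335,335,.178),P(335,388,.178), P(335,205,.161))
g=f[0:160,215:300]; save(g,"w7c.png",s=5)
h=cv2.cvtColor(f,cv2.COLOR_RGB2HSV); m=cv2.inRange(h[:,:,:],(20,150,150),(35,255,255))
ys,xs=np.nonzero(m[:150]);  c,rr=cv2.minEnclosingCircle(np.c_[xs,ys].astype(np.float32)); print(c,rr,pt(K,Rw,o,*c,0))
E
```

```text
cam [ 0.59323911 -0.04648209  0.28502589]
table [ 0.63338575 -0.04273384  0.038     ] [ 0.58420324 -0.04203001  0.038     ] -0.8198821424554767
stripe [ 0.64022682 -0.04149606  0.038     ] [ 0.578156   -0.04239215  0.0385    ] 0.8270969524821951
lens [ 0.56799311 -0.04550196  0.161     ] [ 0.50870277 -0.04562727  0.161     ] 0.12109350899378518
band front/back [ 0.53129491 -0.04568544  0.178     ] [ 0.51143765 -0.04549847  0.178     ] [ 0.56965698 -0.04601277  0.161     ]
(254.0, 76.07191467285156) 81.06141662597656 [ 0.61378357 -0.04276363  0.        ]
```

View pics/w7c.png

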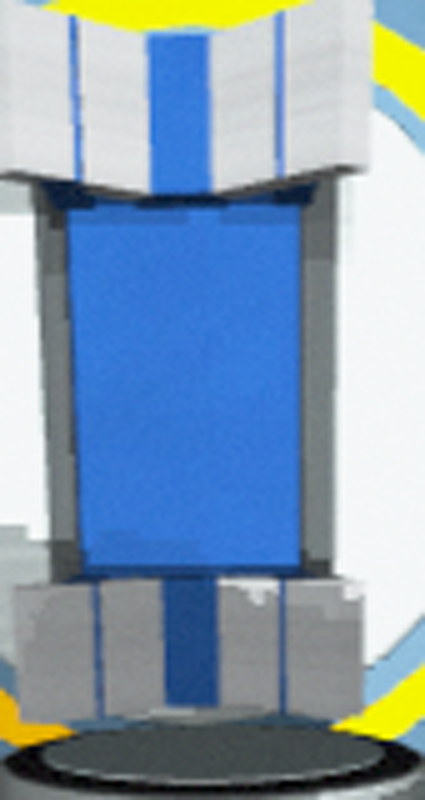

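```bash
python3 - <<'E'
from h import *
import pickle; f,K,Rw,o=pickle.load(open("w7.pkl","rb"))
H=lambda a,b:np.degrees(np.arctan2(*(a-b)[[1,0]]))
C=lambda x,y,z:pt(K,Rw,o,215+x/5,y/5,z)
for A,B,z in(((68,210),(80,565),.038),((303,210),(300,565),.038),((185.5,210),(190,565),.038),((180,115),(191,640),.038)):
    a,b=C(*A,z),C(*B,z);print(a,b,H(a,b),(a+b)/2)
# saddle inner edges at V top: near saddle far edge y=580 z .067?, outer 715
print(C(190,715,.067),C(190,580,.067),C(180,190,.05),C(180,170,.067))
E
```

```text
[ 0.6353496  -0.02427318  0.038     ] [ 0.58321475 -0.02417851  0.038     ] -0.10404711350865715 [ 0.60928217 -0.02422585  0.038     ]
[ 0.63502968 -0.05999396  0.038     ] [ 0.5828968  -0.05997293  0.038     ] -0.02311253501063345 [ 0.60896324 -0.05998344  0.038     ]
[ 0.63518964 -0.04213402  0.038     ] [ 0.58305577 -0.04207617  0.038     ] -0.06357857827742888 [ 0.6091227 -0.0421051  0.038    ]
[ 0.64800395 -0.04150656  0.038     ] [ 0.57108833 -0.04207103  0.038     ] 0.42048283512095574 [ 0.60954614 -0.04178879  0.038     ]
[ 0.56280511 -0.0422882   0.067     ] [ 0.58216422 -0.04256371  0.067     ] [ 0.6357596  -0.04159219  0.05      ] [ 0.63507883 -0.04198488  0.067     ]
```

Request:
play_rows(
  rows=[
    [0.3,-0.01,0,0,0,-0.001,25],
    [0.6,-0.03,0,0,0,-0.001,25],
    [0.77,-0.037,0,0,0,-0.001,25],
    [0.77,-0.037,0.2,0,0,-0.001,25],
    [0.77,-0.037,0.4,0,0,-0.001,25],
    [0.77,-0.037,0.6,0,0,-0.001,25],
    [0.77,-0.037,0.66,0,0,-0.001,25],
    [0.77,-0.037,0.68,0,0,-0.001,25],
    [0.77,-0.037,0.68,0,0,-0.001,25],
  ],
)

```text
clock: 17.32
position: [0.6087, -0.0429, 0.0628]
orientation: [3.141, -0.004, 0.002]
ft_force: [0.1, 0.3, -1.5]
opening: 0.406
```

```bash
python3 - <<'E'
from h import *
f,K,Rw,o=cam("wrist"); a=f[40:384,120:400]
f,K,Rw,o=cam("scene"); b=cv2.resize(f[165:235,170:240],(344,344),interpolation=3)
save(np.hstack([a,b]),"w8.png",s=1.25)
s=r.get_state();print(s["position"],psi(),s["ft_force"],row([.608,-.0425,.0523]))
E
```

```text
[ 0.608732   -0.04305909  0.06291882] -0.15560759121972917 [-0.41768257  0.90069676 -1.64832491] [-0.0062 -0.0047  0.0885  0.      0.      0.    ]
```

View pics/w8.png

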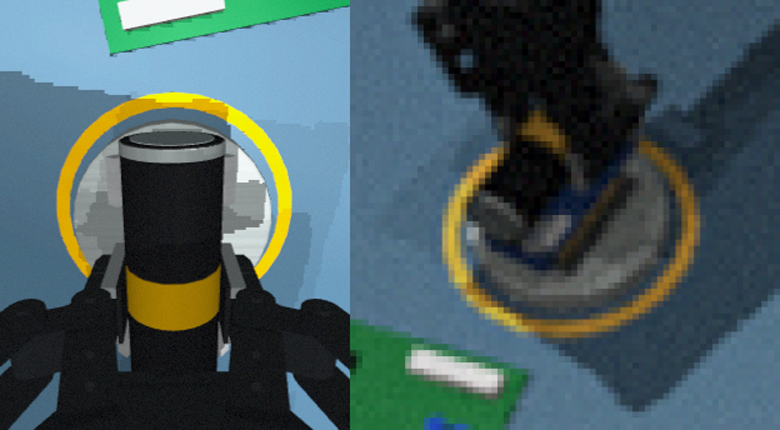

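The lens sits centred over the V, and both saddle edges show evenly at either side of it. I'll lower while watching the force.

Request:
play_rows(
  rows=[
    [0,0,0.03,0,0,0,25],
    [0,0,0.06,0,0,0,25],
    [0,0,0.075,0,0,0,25],
    [0,0,0.085,0,0,0,25],
    [0,0,0.085,0,0,0,25],
    [0,0,0.085,0,0,0,25],
  ],
)

```text
clock: 18.18
position: [0.6084, -0.0431, 0.0522]
orientation: [3.142, -0.004, 0.0]
ft_force: [-1.5, 0.6, 2.2]
opening: 0.401
```

Request:
play_rows(
  rows=[
    [0,0,0.01,0,0,0,25],
    [0,0,0.02,0,0,0,25],
    [0,0,0.025,0,0,0,25],
    [0,0,0.025,0,0,0,25],
  ],
)

```text
clock: 18.68
position: [0.6085, -0.0431, 0.0491]
orientation: [3.142, -0.004, 0.001]
ft_force: [-2.3, 0.1, 6.9]
opening: 0.403
```

Request:
play_rows(
  rows=[
    [0,0,0.008,0,0,0,25],
    [0,0,0.015,0,0,0,25],
    [0,0,0.015,0,0,0,25],
    [0,0,0.015,0,0,0,25],
  ],
)

```text
clock: 19.18
position: [0.6085, -0.0431, 0.0475]
orientation: [3.141, -0.004, 0.001]
ft_force: [-1.1, -0.1, 7.1]
opening: 0.403
```

```bash
python3 - <<'E'
from h import *
F=[];Z=[]
for i in range(8):
    c=cam("wrist"); s=r.get_state(); F.append(s["ft_force"]); Z.append(s["position"])
print(np.mean(F,0),np.std(F,0),np.mean(Z,0),psi(),s["opening"],s["clock"])
f,K,Rw,o=c; a=f[40:384,120:400]
f,K,Rw,o=cam("scene"); b=cv2.resize(f[165:235,170:240],(344,344),interpolation=3)
save(np.hstack([a,b]),"w9.png",s=1.25)
E
```

```text
[-2.52262672  0.03358115  7.63732709] [0.55598906 0.59982331 0.37382227] [ 0.60853826 -0.0431201   0.04751287] -0.15609338930782773 0.39962001199464087 19.575
```

Request:
play_rows(
  rows=[
    [0,0,0.007,0,0,0,25],
    [0,0,0.007,0,0,0,25],
    [0,0,0.007,0,0,0,25],
  ],
)

```text
clock: 20.0
position: [0.6086, -0.0431, 0.0467]
orientation: [3.141, -0.004, 0.001]
ft_force: [-3.1, 0.1, 8.0]
opening: 0.403
```

```bash
python3 - <<'E'
from h import *
F=[]
for i in range(8):
    cam("wrist"); s=r.get_state(); F.append(s["ft_force"])
print(np.mean(F,0),s["position"],psi(),s["opening"],np.abs(s["qvel"]).max())
print(job.finish_job())
E
```

```text
[-2.63644936  0.28791842  8.24832526] [ 0.60856175 -0.0431301   0.04674397] -0.15822736623234404 0.403383189802085 0.005852672844832149
the job is handed in; nothing more can be done
None
```

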